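Unpin the grafting tweezers and hold them at the marked gap

TASK

Draw the orange-headed keeper pin straight up out of the tweezers' wooden rest and park it in the open notch of the yellow-topped bracket, hanging upright by its flange, and let go of it. Then take the sprung tweezers by their blue grip pads, lift them level about 5 cm or more clear of the rest, squeeze them until the inner faces of the tips stand at the inner edges of the two red marks (a 16 mm tip gap), and finish while still holding them up there, steady at that gap. Do not disturb the jar, the green dibber or the terracotta pot.

Things in the scene. Friction and masses are not known exactly. Their poses are not given: they have to be found in the camera images.
- rest: Fixed wooden rest. Origin: centre of its underside on the table; x along the tweezers towards their tips, z up. Foot board 220 x 70 x 10 mm; a rear block 36 x 36 mm at x = -75 mm and a front block 18 x 36 mm at x = +95 mm, tops at z = 45 mm, carry the tweezers. Between the blocks only the foot board, top at z = 10 mm.
- bore (a point): Mouth of the upright bore in the rear block of the rest (12 mm square, 35 mm deep) that the keeper pin stands in at the start.
- tweezers: Loose steel tweezers, 200 mm long, 90 g, lying level on the rest, underside 45 mm above the table. Origin: underside, middle line; x to the tips, y to the left arm, z up. Tail block 34 x 28 x 12 mm at x = -75 mm with a 14 mm square eye for the pin; a 6 mm wide tongue runs to the gauge plate. The arms are hinged at x = -60 mm, y = +/-8 mm, above the tongue. Balance point near x = 10 mm.
- grip (a point): Midway between the two blue grip pads (one per arm, 40 mm long, 20 mm tall, 3 to 23 mm above the underside), at x = 25, y = 0, z = 12 mm of the tweezers. Grasp here, closing along the tweezers' y. Pads' outer faces: about 50 mm apart when open; 38 mm, and parallel, with the tips at the marks; 1 mm of pad width makes 2 mm of tip gap.
- gauge (a point): On top of the white gauge plate under the tips (26 x 60 x 3 mm, on the tongue; centre at x = 97 mm of the tweezers), midway between its two red lines, at x = 105 mm. The lines are 3 mm wide; their inner edges lie 16 mm apart (y = +8 and -8 mm).
- tip_left (a point): Inner face of the left tip (+y side of the tweezers). It stands at 20 mm from the middle line when open, 8 mm at the mark.
- tip_right (a point): The same for the right tip (-y side).
- jaw_left (a joint): Angle of the left arm, rad: 0 open (tip gap 40 mm with both arms open), 0.073 at the mark, 0.12 when the tips meet. A spring pushes it open: about 3.5 N at the grip pad to start moving, about 8 N to hold at the mark. The arm is not latched: it springs open when released.
- jaw_right (a joint): The same for the right arm; squeezing from both sides moves both alike.
- pin: Loose keeper pin, 40 g. Origin: on its axis, at the underside of its flange; z up along the pin. Orange head: flange 28 mm across, 4 mm thick, then a round knob 22 mm across, up to 40 mm above the origin. Steel shank 10 mm across, 40 mm long below the origin. At the start it stands in the eye and the bore, flange on the tail block (origin 57 mm above the table); it must rise 40 mm to come out.
- bracket: Fixed steel bracket with a yellow top plate, left or right of the rest. Origin: on the table below the notch centre. The plate is 54 x 46 mm, 12 mm thick, top 60 mm above the table, with a notch 16 mm wide, open towards the bracket's -x and also from above; its closed end is 8 mm to +x of the notch centre. Column 20 to 32 mm to +x. The space below the notch is free for the pin's shank.
- notch (a point): Centre of the notch at the plate's top face, 60 mm above the table. The parked pin's origin belongs here: shank in the notch, flange lying on the plate.
- jar: Bystander: white powder jar, 42 mm across, 58 mm tall, beside the rest on the side away from the bracket. Origin: centre of its underside.
- dibber: Bystander: green plastic T-handled dibber lying on the table, about 165 x 100 x 24 mm.
- pot: Bystander: terracotta pot with a cutting, 84 mm across the rim, 75 mm tall (125 with the cutting). Origin: centre of its underside.
There are look-alikes about, which are no part of the job. Of the things that look like the rest, the smaller one is meant. There is more than one size of the tweezers; the job needs the smaller.

How it is judged:
On the way, in this order (a step that is already met when the one before it is completed fails the run):
1. the pin hangs upright in the notch, let go, while the tweezers still lie in the rest (horizontal distance between pin and notch below 0.01 m and z of pin in the frame of notch between -0.004 and 0.004 m and angle between pin's own z axis and vertical below 0.15 rad and contact force between pin and the fingers below 0.1 N and linear speed of pin below 0.03 m/s and z of tweezers in the frame of rest below 0.055 m), for 0.2 s.
2. the tweezers are held up clear of the rest with the tips at the marks, steadily for 1.5 s (z of tweezers in the frame of rest above 0.075 m and distance between tip_left and tip_right between 0.0125 and 0.0195 m and contact force between tweezers and the fingers above 1 N and contact force between tweezers and rest below 0.1 N and contact force between tweezers and bracket below 0.1 N and angle between tweezers's own z axis and vertical below 0.35 rad and linear speed of tweezers below 0.04 m/s and velocity of joint jaw_left between -0.08 and 0.08 rad/s and velocity of joint jaw_right between -0.08 and 0.08 rad/s), for 1.5 s.
At the end, for the whole second after the job is handed in: Pin upright (0.15 rad) in the notch, within 10 mm of its centre, flange on the plate (4 mm), untouched; tweezers in the fingers, 30 mm or more above their place in the rest, touching neither rest nor bracket, level within 0.35 rad, tip gap 16 +/- 3.5 mm, steady (all of step 2 and horizontal distance between pin and notch below 0.01 m and z of pin in the frame of notch between -0.004 and 0.004 m and angle between pin's own z axis and vertical below 0.15 rad and contact force between pin and the fingers below 0.1 N and linear speed of pin below 0.03 m/s); the arm keeps its last pose, push and grip.
It fails at once if the powder jar is moved by more than 25 mm (distance of jar from where it was at the start of the episode above 0.025 m).
It fails at once if the green dibber is moved by more than 25 mm (distance of dibber from where it was at the start of the episode above 0.025 m).
It fails at once if the terracotta pot is moved by more than 25 mm (distance of pot from where it was at the start of the episode above 0.025 m).
It also fails if it takes over 58 s, if anything falls off the work surface, if the arm or the gripper's body presses on something with over 40 N, if the wrist force passes 120 N, or if a joint passes its speed limit or range.

ROBOT

A 6-joint arm with a two-finger parallel gripper is mounted at the origin on the work surface. World frame = base frame: x ahead of the robot, y to its left, z up, the work surface at z = 0. Lengths are in m, angles in rad, forces in N, time in s.
With the tool pointing down it reaches from about 0.35 to 0.85 m from the base axis. Payload 8.1 kg.
Tool frame: the origin (TCP) lies midway between the tips of the shut fingers; the grasp point (between the pads) lies env.grip_depth behind it (env.grip_depth is the distance from the TCP to the grasp point, in m); z points along the fingers, y is the line along which they close (so a half turn about z gives the same grasp; the last joint's range is limited). The gripper opens to 93 mm and grips with 3 to 60 N. Pads are 15 mm wide; open, the fingers measure 128 mm over their backs; the gripper's body (75 mm by 188 mm) begins 65 mm behind the grasp point.
Start: joints at [1.225, 0.13, 1.488, -0, 1.523, -0.085], TCP at [0.155, 0.58, 0.219] pointing down, gripper open.
Joint ranges: [-2.96, 2.96], [-0.89, 2.26], [0.02, 2.5], [-1.34, 4.48], [0, 2.73], [-2.66, 2.66]. Speed limits (rad/s): [2.39, 2.39, 2.79, 3.14, 3.14, 3.14].

INTERFACE

Orientations are given as a 3x3 rotation matrix whose columns are the frame's x, y, z axes.
In Python, from station import env, grab_frame, camera_params, recognise, masks_of gives the robot as it stands.
- The arm moves only by the tool drive_tool, never from a script. Its argument "series" is a list of rows, each a list of 6 numbers: the shift along the tool's x, y, z in cm, then the turn, a rotation vector about the tool's x, y, z in rad. A call has 1 to 20 rows; each row is the pose to reach, as a shift and turn from the pose commanded when the call began, along the tool's axes at that moment; what a row does not reach only later rows make up. A row lasts 1/12 s, in which the tool goes at most 41.7 mm and 7.16 degrees, less where a joint would pass 70% of its speed; a pose out of reach is approached as far as the arm can. A call with a gripper value outside its range is refused whole. "gripper" is the finger opening in cm, from 0 to 9.3, set as the call begins (left out, the last holds). The fingers move at their own pace and stop on an object; "grip_force" is the grip in N (left out, the last holds). Time passes only in rows, so rows that repeat a pose let the fingers close. It gives the time, the measured TCP pose, the force, the opening and the grip force at its end, in the units of the state.
- env.state(): the state, without advancing time (a new reading comes with each control period).
- grab_frame(name): name is "scene" or "top" or "wrist"; returns (picture, depth): 384x512x3 uint8, red, green, blue; 384x512 float32, m along the optical axis (not along the pixel's ray), 0 where there is no reading.
- camera_params(name): a dict with "camera_matrix" (3x3 intrinsics, pixels), "extrinsics" (4x4, takes a point from world to camera coordinates). Camera axes: x right, y down, z forward; pixel columns grow to the right and rows downward; lengths in m; the calibration is good to about 2 mm. A picture is of the moment at which its call begins: read the wrist's pose just before it. camera_params takes no time and is no camera call; for the wrist camera it gives the pose at the moment of the call.
- env.finish_job(): hands the job in; it is judged then, once.
Trained networks look in the newest picture that a camera, given by its name, has taken for a name from the list of things; names that differ only in an ending like _2 or _b are one class to them, and where a whole thing is asked for, a point or a joint stands for the part that bears it (a point fixed in the world has none). Each returns a list of dicts, best first, with "conf" (0 to 1); they miss things now and then, are a little off and sometimes report something else, mostly with a low value. They report only what shows in the picture. A call takes as long as a camera call. They do not tell look-alikes from the thing itself.
- recognise(camera, thing): "location" ([x, y, z] in m, in the coordinates of the camera as it stood for that picture, good to about 4 mm: the middle of the surface that is visible of it).
- masks_of(camera, thing): "region" (384x512 bool, what is visible of it).
The state is a dict: "t": time; "q": joint angles; "dq": joint speeds; "tau": joint torques, N m; "ee_pos": TCP position; "tool_rot": TCP orientation; "contact_force": force on the tool from outside, world axes, zero at the start; "moment": the same for the moment, N m; "width": finger opening in m; "grip_force": force on a finger pad.
Only numpy, scipy, OpenCV 4.12 (cv2) and the standard library are available. Lean on these libraries where they do the work, as an engineer would, in place of code of your own. Each camera call takes 0.05 s, during which the arm holds its last target. There are 200 camera calls.

## Working session

There is one attempt and no reset: what is moved stays moved. The work goes in short steps, Python scripts to look and compute and a tool call to move; the robot and the scene stay as the last step left them, time stands still between calls to the robot, and variables do not carry over. Pictures are saved under pics/ and viewed, at most 10 in all, crops included, and the job is handed in when it is done.

Besides the shell and the picture viewer there is one more tool, called as a command line: name --pt "numbers of a row" for each row, then --argument value for the rest. drive_tool: Moves the arm, as the interface text tells. Its arguments: {"type":"object","properties":{"series":{"type":"array","items":{"type":"array","items":{"type":"number"}}},"gripper":{"type":"number"},"grip_force":{"type":"number"}},"required":["series"]}

```bash
mkdir -p pics
cat > h.py <<'E'
import numpy as np, cv2
from station import env, grab_frame, camera_params, recognise, masks_of
def shot(n,f=None):
    p=camera_params(n); im,d=grab_frame(n)
    if f: cv2.imwrite('pics/'+f,im[:,:,::-1])
    return im,d,p
def cloud(d,p):
    K=np.array(p['camera_matrix']);E=np.array(p['extrinsics'])
    v,u=np.indices(d.shape)
    c=np.stack([(u-K[0,2])*d/K[0,0],(v-K[1,2])*d/K[1,1],d],-1)
    w=(c-E[:3,3])@E[:3,:3]
    w[d<=0]=np.nan
    return w
def w_of(c,p):
    E=np.array(p['extrinsics']); return (np.array(c)-E[:3,3])@E[:3,:3]
E
python3 - <<'E'
from h import *
ims=[]
for n in('scene','top'):
    im,d,p=shot(n); ims.append(im)
    for t in('pin','bracket','tweezers','rest','jar','pot','dibber','grip'):
        print(n,t,[(np.round(w_of(r['location'],p),3).tolist(),round(r['conf'],2)) for r in recognise(n,t)][:4])
cv2.imwrite('pics/a.png',cv2.resize(ims[1],(768,576))[:,:,::-1])
cv2.imwrite('pics/b.png',cv2.resize(ims[0],(768,576))[:,:,::-1])
s=env.state();print(s['t'],env.grip_depth,s['tool_rot'])
E
```

```text
scene pin [([0.484, -0.058, 0.084], 0.59)]
scene bracket []
scene tweezers [([0.585, -0.023, 0.054], 0.76), ([0.32, 0.297, 0.012], 0.75)]
scene rest [([0.561, -0.036, 0.01], 0.59), ([0.306, -0.268, 0.011], 0.59), ([0.567, -0.005, 0.061], 0.34)]
scene jar [([0.584, -0.185, 0.049], 0.75)]
scene pot [([0.555, 0.398, 0.055], 0.57)]
scene dibber [([0.672, -0.372, 0.019], 0.89)]
scene grip [([0.329, 0.292, 0.014], 0.83), ([0.581, -0.021, 0.058], 0.8)]
top pin [([0.576, -0.045, 0.063], 0.74), ([0.479, -0.051, 0.096], 0.61), ([0.535, -0.034, 0.008], 0.28)]
top bracket [([0.481, 0.106, 0.006], 0.92), ([0.566, -0.172, 0.058], 0.7)]
top tweezers [([0.313, 0.299, 0.022], 0.82), ([0.584, -0.02, 0.054], 0.81)]
top rest [([0.533, -0.026, 0.008], 0.7), ([0.292, -0.267, 0.012], 0.69)]
top jar [([0.567, -0.172, 0.055], 0.61)]
top pot [([0.553, 0.416, 0.054], 0.62)]
top dibber []
top grip [([0.312, 0.298, 0.017], 0.79), ([0.578, -0.019, 0.054], 0.65)]
0.9 0.0188 [[-9.66193653e-01  2.57817424e-01  1.26526566e-05]
 [ 2.57817425e-01  9.66193652e-01  3.77869222e-05]
 [-2.48278954e-06  3.97715597e-05 -9.99999999e-01]]
```

View pics/a.png

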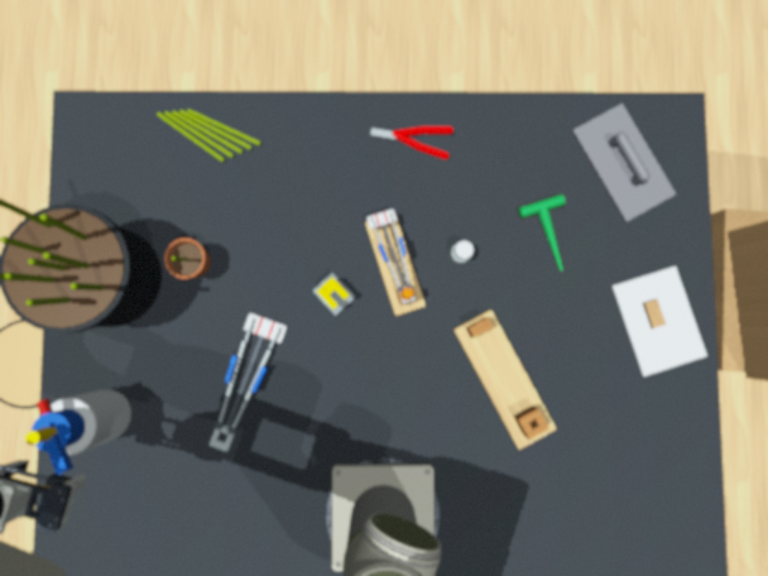

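View pics/b.png

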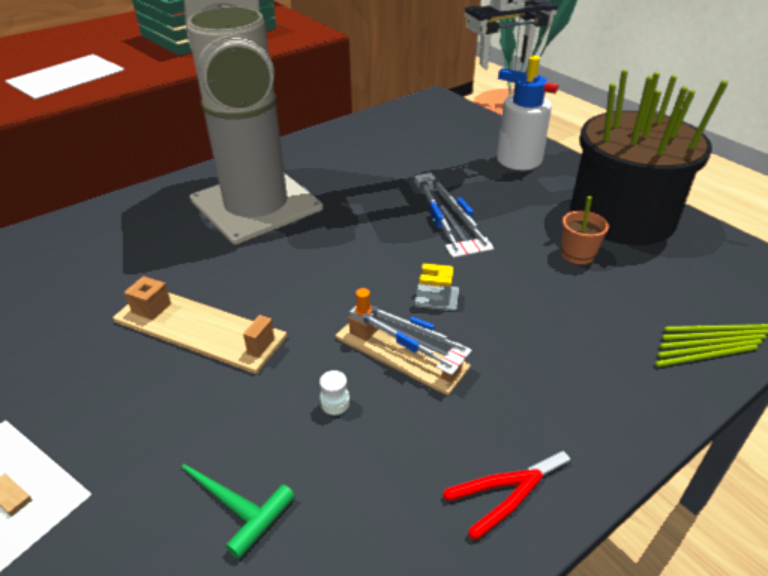

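The top view shows the small rest with tweezers at about px (395,262), pin at (406,293), yellow bracket at (334,293), and the jar at (462,250). The big tweezers at (245,380) and the big rest are the look-alikes. Next I measure by colour.

Run:
```python
from h import *
im,d,p=shot('top'); w=cloud(d,p)
hsv=cv2.cvtColor(im,cv2.COLOR_RGB2HSV);H,S,V=[hsv[...,i].astype(int) for i in range(3)]
x,y,z=w[...,0],w[...,1],w[...,2]
def rep(n,m):
    q=w[m]; 
    if len(q)==0: print(n,0);return q
    print(n,len(q),'med',np.round(np.nanmedian(q,0),4),'min',np.round(np.nanmin(q,0),3),'max',np.round(np.nanmax(q,0),3)); return q
near=(x>.4)&(x<.75)&(y>-.14)&(y<.2)
yl=near&(H>20)&(H<35)&(S>150)&(V>120)&(y>.04)&(z>.05)
rep('yellow',yl)
rep('orange',near&(H>3)&(H<20)&(S>190)&(z>.06)&(y<0))
b=near&(H>100)&(H<130)&(S>120)&(z>.03)
n,l=cv2.connectedComponents(b.astype(np.uint8))
for i in range(1,n):
    if (l==i).sum()>10: rep('blue',l==i)
wh=near&(S<60)&(V>170)&(z>.03)&(x>.6); rep('white',wh)
r=near&((H<5)|(H>172))&(S>120)&(z>.04)&(x>.6); rep('red',r)
rep('foot',near&(abs(z-.01)<.004)&(y<.04)&(S>50))
q=w[near&(abs(z-.01)<.004)&(y<.04)&(H>8)&(H<30)&(S>40)][:,:2].astype(np.float32)
print(cv2.minAreaRect(q))
q=w[yl][:,:2].astype(np.float32);print(cv2.minAreaRect(q), q.mean(0))
c=cv2.resize(im[170:220,195:305],None,fx=7,fy=7,interpolation=cv2.INTER_CUBIC)
cv2.imwrite('pics/c.png',c[:,:,::-1])
```

```text
yellow 158 med [0.4846 0.1095 0.0594] min [0.451 0.076 0.054] max [0.509 0.133 0.065]
orange 12 med [ 0.4784 -0.0503  0.0985] min [ 0.468 -0.058  0.072] max [ 0.483 -0.041  0.101]
blue 13 med [ 5.653e-01 -2.000e-04  6.860e-02] min [ 0.549 -0.006  0.064] max [0.578 0.006 0.071]
white 179 med [ 6.396e-01 -6.000e-04  4.850e-02] min [ 0.6   -0.032  0.03 ] max [0.66  0.032 0.064]
red 0
foot 642 med [ 0.5313 -0.0269  0.0098] min [ 0.437 -0.093  0.006] max [0.641 0.036 0.014]
((0.5480709075927734, -0.02782086282968521), (0.21571047604084015, 0.07067996263504028), 17.97282600402832)
((0.47996678948402405, 0.1064319759607315), (0.048260971903800964, 0.042628780007362366), 44.90187454223633) [0.48322785 0.10766516]
```

View pics/c.png

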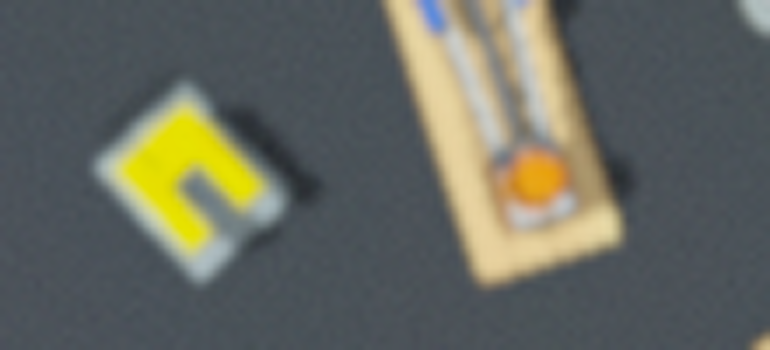

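The yellow notch opens towards the lower right of the picture, which is world (-x,-y), so the bracket's +x points at roughly 45°. The rest's yaw is about 17.5°, and its pin sits at about (0.478,-0.050). I'll move to a point between the two and look from close by.

drive_tool --pt "-43 -46.5 -5 0 0 -0.567" --pt "-43 -46.5 -5 0 0 -0.567" --pt "-43 -46.5 -5 0 0 -0.567" --pt "-43 -46.5 -5 0 0 -0.567" --pt "-43 -46.5 -5 0 0 -0.567" --pt "-43 -46.5 -5 0 0 -0.567" --pt "-43 -46.5 -5 0 0 -0.567" --pt "-43 -46.5 -5 0 0 -0.567" --pt "-43 -46.5 -5 0 0 -0.567" --pt "-43 -46.5 -5 0 0 -0.567" --pt "-43 -46.5 -5 0 0 -0.567" --pt "-43 -46.5 -5 0 0 -0.567" --pt "-43 -46.5 -5 0 0 -0.567" --pt "-43 -46.5 -5 0 0 -0.567" --pt "-43 -46.5 -5 0 0 -0.567" --pt "-43 -46.5 -5 0 0 -0.567" --pt "-43 -46.5 -5 0 0 -0.567" --pt "-43 -46.5 -5 0 0 -0.567" --pt "-43 -46.5 -5 0 0 -0.567" --pt "-43 -46.5 -5 0 0 -0.567" --gripper 5

```text
t: 2.62
ee_pos: [0.4498, 0.0208, 0.2686]
tool_rot: [[-0.953, -0.303, -0.0], [-0.303, 0.953, 0.0], [0.0, 0.0, -1.0]]
contact_force: [-0.5, 0.2, -0.7]
width: 0.0501
grip_force: 0.0
```

```bash
cat > m.py <<'E'
from h import *
def meas(save):
    s=env.state();print(s['t'],np.round(s['ee_pos'],4),np.round(s['tool_rot'],3).tolist(),np.round(s['q'],2))
    im,d,p=shot('wrist',save); w=cloud(d,p)
    hsv=cv2.cvtColor(im,cv2.COLOR_RGB2HSV);H,S,V=[hsv[...,i].astype(int) for i in range(3)]
    x,y,z=w[...,0],w[...,1],w[...,2]
    def rep(n,m):
        q=w[m]
        if len(q)<20: print(n,len(q));return
        r=cv2.minAreaRect(q[:,:2].astype(np.float32))
        print(n,len(q),'med',np.round(np.median(q,0),4),'mean',np.round(np.mean(q,0),4),'rect',np.round(r[0],4),np.round(r[1],4),round(r[2],1))
    near=(x>.4)&(x<.75)&(y>-.14)&(y<.2)
    rep('yellow',near&(H>20)&(H<35)&(S>150)&(abs(z-.06)<.006)&(y>.04))
    o=near&(H>3)&(H<20)&(S>190)&(z>.055)
    rep('knobtop',o&(z>.094)); rep('orange',o); rep('flange',o&(z<.07))
    b=near&(H>100)&(H<130)&(S>120)&(z>.05)
    n,l=cv2.connectedComponents(b.astype(np.uint8))
    for i in range(1,n):
        if (l==i).sum()>50: rep('blue',l==i)
    rep('foot',near&(abs(z-.01)<.003)&(y<.04)&(H>8)&(H<30)&(S>40))
    rep('red',near&((H<5)|(H>172))&(S>120)&(z>.04)&(x>.6))
    return im,d,p,w,H,S,V
E
python3 -c "
from m import *
meas('d.png')"
```

```text
2.6167 [0.4498 0.0208 0.2686] [[-0.953, -0.303, -0.0], [-0.303, 0.953, 0.0], [0.0, 0.0, -1.0]] [-0.07 -0.3   1.8   0.    1.64 -1.95]
yellow 1211 med [0.4796 0.1065 0.0603] mean [0.4778 0.1051 0.0603] rect [0.4778 0.104 ] [0.0551 0.0457] 42.9
knobtop 297 med [ 0.4749 -0.0527  0.0973] mean [ 0.4749 -0.0526  0.0973] rect [ 0.4751 -0.053 ] [0.0202 0.0209] 20.6
orange 535 med [ 0.4714 -0.0511  0.0961] mean [ 0.4723 -0.0512  0.086 ] rect [ 0.4781 -0.0542] [0.0261 0.0331] 52.3
flange 125 med [ 0.4678 -0.0479  0.0618] mean [ 0.4698 -0.0495  0.0625] rect [ 0.4781 -0.0542] [0.0261 0.0331] 52.3
blue 76 med [ 0.5599 -0.0467  0.0679] mean [ 0.5546 -0.0451  0.0809] rect [ 0.5123 -0.0369] [0.0082 0.1247] 78.3
blue 153 med [0.5648 0.001  0.0675] mean [0.5619 0.0007 0.0687] rect [ 0.52   -0.0037] [0.1371 0.0135] 4.9
foot 3430 med [ 0.5176 -0.0285  0.0104] mean [ 0.5173 -0.0301  0.0103] rect [ 0.5464 -0.0302] [0.2191 0.0703] 17.9
red 27 med [0.6385 0.0097 0.0489] mean [0.6369 0.0094 0.0489] rect [0.6363 0.0093] [0.0257 0.0024] 18.8
```

View pics/d.png

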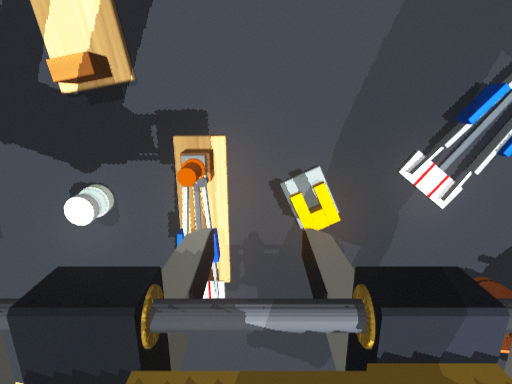

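The wrist view shows the pin head at px (190,173) and the notch opening upward-left at (310,190). The plate is 55 x 46 mm at 43° and the rest's yaw is 17.9°. The pin from the rest geometry is (0.475,-0.053), which matches the knob top. The notch works out near (0.474,0.1005). Now I grasp the pin.

drive_tool --pt "-0.16 -7.8 8 0 0 0" --pt "-0.16 -7.8 8 0 0 0" --pt "-0.16 -7.8 8 0 0 0" --pt "-0.16 -7.8 14 0 0 0" --pt "-0.16 -7.8 17 0 0 0" --pt "-0.16 -7.8 19.5 0 0 0" --pt "-0.16 -7.8 20.4 0 0 0" --pt "-0.16 -7.8 20.4 0 0 0" --pt "-0.16 -7.8 20.4 0 0 0"

```text
t: 3.42
ee_pos: [0.4758, -0.0537, 0.0659]
tool_rot: [[-0.953, -0.303, 0.001], [-0.303, 0.953, -0.0], [-0.001, -0.0, -1.0]]
contact_force: [0.4, -0.3, -0.3]
width: 0.0497
grip_force: 0.0
```

drive_tool --pt "0 0 0 0 0 0" --pt "0 0 0 0 0 0" --pt "0 0 0 0 0 0" --pt "0 0 0 0 0 0" --pt "0 0 0 0 0 0" --pt "0 0 0 0 0 0" --gripper 1.5 --grip_force 12

```text
t: 3.92
ee_pos: [0.4758, -0.054, 0.0654]
tool_rot: [[-0.953, -0.301, 0.001], [-0.301, 0.953, 0.001], [-0.001, 0.0, -1.0]]
contact_force: [-1.3, 3.2, 5.1]
width: 0.0215
grip_force: 12.0
```

drive_tool --pt "0 0 -1 0 0 0" --pt "0 0 -2 0 0 0" --pt "0 0 -3 0 0 0" --pt "0 0 -4 0 0 0" --pt "0 0 -5 0 0 0" --pt "0 0 -6 0 0 0" --pt "0 0 -7 0 0 0" --pt "0 0 -7 0 0 0" --pt "0 0 -7 0 0 0"

```text
t: 4.67
ee_pos: [0.4759, -0.0545, 0.1355]
tool_rot: [[-0.953, -0.301, 0.002], [-0.301, 0.953, -0.0], [-0.001, -0.001, -1.0]]
contact_force: [0.8, -0.3, -0.1]
width: 0.0222
grip_force: 12.0
```

```bash
python3 -c "
from m import *
im,d,p,w,H,S,V=meas('e.png')
# notch in plate frame
y=(H>20)&(H<35)&(S>150)&(abs(w[...,2]-.06)<.006)&(w[...,1]>.04)
q=w[y][:,:2]
for a in(42,43,44):
  c,s=np.cos(np.radians(a)),np.sin(np.radians(a))
  l=(q-[.4741,.1006])@np.array([[c,-s],[s,c]])
  f=lambda m,k,g:np.round(g(l[m][:,k])*1e3,1)
  A=(l[:,0]<2)
  print(a,'x',np.percentile(l[:,0],[.5,99.5])*1e3,'y',np.percentile(l[:,1],[.5,99.5])*1e3,'notch y',f(A&(l[:,1]<0),1,np.max),f(A&(l[:,1]>0),1,np.min),'closed',f(abs(l[:,1])<4,0,np.min))
"
```

```text
4.6667 [ 0.4759 -0.0545  0.1355] [[-0.953, -0.301, 0.002], [-0.301, 0.953, -0.0], [-0.001, -0.001, -1.0]] [-0.22 -0.15  1.92 -0.    1.37 -2.1 ]
yellow 2797 med [0.479  0.1056 0.0603] mean [0.4774 0.104  0.06  ] rect [0.478  0.1039] [0.0555 0.0466] 42.3
knobtop 2772 med [ 0.4703 -0.0564  0.166 ] mean [ 0.4719 -0.0563  0.157 ] rect [ 0.4699 -0.057 ] [0.0351 0.0225] 19.9
orange 2772 med [ 0.4703 -0.0564  0.166 ] mean [ 0.4719 -0.0563  0.157 ] rect [ 0.4699 -0.057 ] [0.0351 0.0225] 19.9
flange 0
blue 82 med [ 0.5577 -0.048   0.0645] mean [ 0.5484 -0.0495  0.0771] rect [ 0.5035 -0.0593] [0.1151 0.0053] 12.2
foot 3640 med [ 0.4694 -0.0535  0.0104] mean [ 0.4842 -0.0504  0.0104] rect [ 0.5467 -0.0301] [0.2192 0.0701] 17.9
red 74 med [0.634  0.0054 0.0488] mean [ 6.348e-01 -6.000e-04  4.880e-02] rect [ 0.6361 -0.0009] [0.0187 0.0215] 18.8
42 x [-22.21486043  31.9778942 ] y [-23.23024938  22.55754205] notch y -0.0 0.0 closed -22.8
43 x [-22.07257814  31.9429293 ] y [-23.1217687   22.36519197] notch y -0.0 0.0 closed -22.8
44 x [-22.16900416  31.99487346] y [-23.1434441  22.4483601] notch y -0.0 0.1 closed -22.9
```

View pics/e.png

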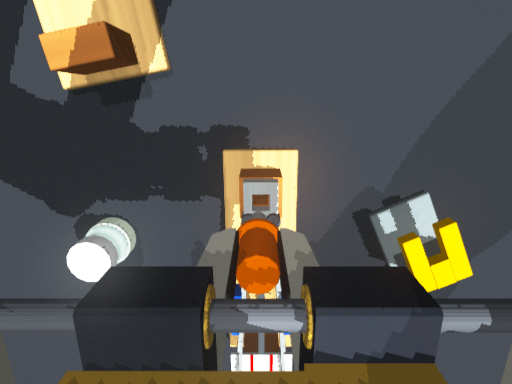

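The pin is out and held at px (260,255). The plate box matches the given geometry, so the notch is confirmed at (0.474,0.1005). I carry the pin over it.

drive_tool --pt "-0.8 2.5 0 0 0 0" --pt "-1.6 5.2 0 0 0 0" --pt "-2.4 7.9 0 0 0 0" --pt "-3.2 10.5 0 0 0 0" --pt "-4.0 13 0 0 0 0" --pt "-4.4 14.4 0 0 0 0" --pt "-4.5 14.8 0 0 0 0" --pt "-4.5 14.8 0 0 0 0" --pt "-4.5 14.8 0 0 0 0" --pt "-4.5 14.8 0 0 0 0" --pt "-4.5 14.8 0 0 0 0"

```text
t: 5.63
ee_pos: [0.4736, 0.0993, 0.1345]
tool_rot: [[-0.954, -0.3, -0.0], [-0.3, 0.954, -0.0], [0.0, -0.0, -1.0]]
contact_force: [-0.6, -0.8, -0.4]
width: 0.0221
grip_force: 12.0
```

```bash
python3 -c "
from m import *
im,d,p,w,H,S,V=meas('f.png')
o=(H>3)&(H<20)&(S>190)&(w[...,2]>.1)&(w[...,2]<.2)
z=w[...,2]
for a in(.12,.13,.14,.15,.16,.164):
  m=o&(abs(z-a)<.004); print(a,m.sum(), np.round(np.median(w[m],0),4) if m.sum() else '')
"
```

```text
5.6333 [0.4736 0.0993 0.1345] [[-0.954, -0.3, -0.0], [-0.3, 0.954, -0.0], [0.0, -0.0, -1.0]] [ 0.1  -0.13  1.91 -0.    1.37 -1.77]
yellow 2106 med [0.4736 0.1063 0.0604] mean [0.4715 0.1041 0.0603] rect [0.478  0.1042] [0.0544 0.0461] 42.7
knobtop 2797 med [0.468  0.0974 0.1648] mean [0.4696 0.0976 0.1557] rect [0.4726 0.098 ] [0.0247 0.0227] 13.9
orange 2797 med [0.468  0.0974 0.1648] mean [0.4696 0.0976 0.1557] rect [0.4726 0.098 ] [0.0247 0.0227] 13.9
flange 0
blue 377 med [ 0.573  -0.0417  0.0664] mean [ 0.5735 -0.0418  0.0659] rect [ 0.5769 -0.0426] [0.041  0.0079] 14.4
blue 332 med [ 0.5545 -0.0034  0.0675] mean [ 0.5516 -0.002   0.0691] rect [0.5044 0.0171] [0.0207 0.1275] 68.0
foot 6295 med [ 0.5095 -0.0296  0.0104] mean [ 0.5081 -0.0338  0.0104] rect [ 0.5344 -0.0337] [0.1928 0.0707] 17.8
red 0
0.12 0 
0.13 397 [0.4643 0.0954 0.1305]
0.14 225 [0.4651 0.0965 0.1401]
0.15 246 [0.4651 0.0959 0.1501]
0.16 293 [0.465  0.096  0.1602]
0.164 1588 [0.4723 0.0984 0.1663]
```

View pics/f.png

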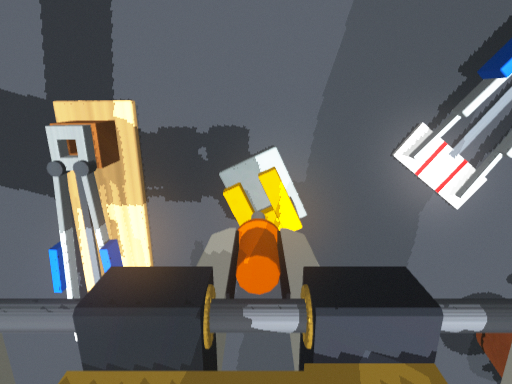

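The pin hangs upright with its top centre near (0.473,0.0985), over the notch. I shift it about 1.5 mm and lower it.

drive_tool --pt "-0.12 0.14 0 0 0 0" --pt "-0.12 0.14 1 0 0 0" --pt "-0.12 0.14 2 0 0 0" --pt "-0.12 0.14 3 0 0 0" --pt "-0.12 0.14 3.8 0 0 0" --pt "-0.12 0.14 4.6 0 0 0" --pt "-0.12 0.14 5.4 0 0 0" --pt "-0.12 0.14 6.0 0 0 0" --pt "-0.12 0.14 6.4 0 0 0" --pt "-0.12 0.14 6.5 0 0 0" --pt "-0.12 0.14 6.5 0 0 0" --pt "-0.12 0.14 6.5 0 0 0"

```text
t: 6.68
ee_pos: [0.4746, 0.1021, 0.07]
tool_rot: [[-0.953, -0.301, 0.001], [-0.301, 0.953, 0.0], [-0.001, -0.0, -1.0]]
contact_force: [-0.1, -0.6, -0.8]
width: 0.0216
grip_force: 12.0
```

drive_tool --pt "0 -0.08 0.1 0 0 0" --pt "0 -0.08 0.15 0 0 0" --pt "0 -0.08 0.15 0 0 0"

```text
t: 6.93
ee_pos: [0.4749, 0.1013, 0.0685]
tool_rot: [[-0.954, -0.301, 0.001], [-0.301, 0.954, 0.0], [-0.001, -0.0, -1.0]]
contact_force: [-0.6, -0.6, 0.2]
width: 0.0216
grip_force: 12.0
```

drive_tool --pt "0 0 0 0 0 0" --pt "0 0 0 0 0 0" --pt "0 0 0 0 0 0" --pt "0 0 0 0 0 0" --pt "0 0 0 0 0 0" --pt "0 0 0 0 0 0" --pt "0 0 -1 0 0 0" --pt "0 0 -3 0 0 0" --pt "0 0 -6 0 0 0" --pt "0 0 -10 0 0 0" --pt "0 0 -13 0 0 0" --pt "0 0 -13 0 0 0" --pt "0 0 -13 0 0 0" --gripper 5

```text
t: 8.02
ee_pos: [0.4763, 0.1015, 0.2016]
tool_rot: [[-0.953, -0.301, 0.006], [-0.301, 0.953, 0.001], [-0.006, -0.001, -1.0]]
contact_force: [-0.5, -0.5, -0.5]
width: 0.0499
grip_force: 0.0
```

```bash
python3 -c "
from m import *
im,d,p,w,H,S,V=meas('g.png')
o=(H>3)&(H<20)&(S>190)&(w[...,2]>.05)&(w[...,2]<.2)&(w[...,1]>.05)
z=w[...,2]
m=o&(z>.097); print(m.sum(),np.round(w[m].mean(0),4),np.round(np.ptp(w[m][:,:2],axis=0),4), np.round(np.percentile(z[o],[1,99]),4))
"
```

```text
8.0167 [0.4763 0.1015 0.2016] [[-0.953, -0.301, 0.006], [-0.301, 0.953, 0.001], [-0.006, -0.001, -1.0]] [ 0.1  -0.18  1.82 -0.    1.49 -1.77]
yellow 1546 med [0.4759 0.1081 0.0605] mean [0.4767 0.1062 0.0606] rect [0.4779 0.1041] [0.0543 0.046 ] 42.8
knobtop 394 med [0.4747 0.0991 0.1003] mean [0.4747 0.0991 0.1   ] rect [0.4746 0.0998] [0.0193 0.0206] 78.0
orange 613 med [0.4719 0.0978 0.0995] mean [0.4727 0.0979 0.0912] rect [0.4753 0.0987] [0.0239 0.0245] 46.0
flange 87 med [0.4717 0.0903 0.0646] mean [0.4722 0.0917 0.0651] rect [0.472  0.0984] [0.0199 0.0253] 20.5
blue 364 med [ 0.5747 -0.0424  0.0681] mean [ 0.5748 -0.0424  0.0671] rect [ 0.5761 -0.0426] [0.0398 0.0077] 13.4
blue 319 med [0.566  0.0006 0.068 ] mean [5.646e-01 1.000e-04 6.670e-02] rect [ 5.658e-01 -2.000e-04] [0.0455 0.0069] 22.6
foot 6226 med [ 0.5326 -0.0267  0.0104] mean [ 0.532  -0.0269  0.0104] rect [ 0.5419 -0.0311] [0.2086 0.0706] 17.8
red 0
374 [0.4751 0.0991 0.1002] [0.0207 0.0202] [0.0634 0.1019]
```

View pics/g.png

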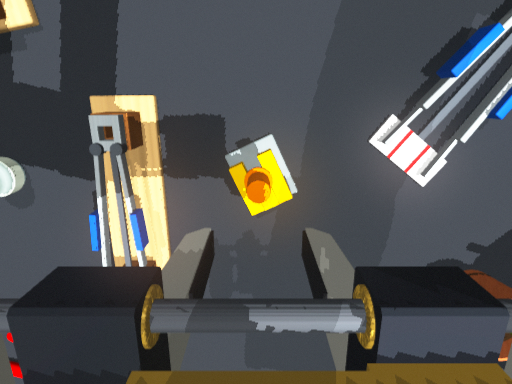

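The pin is parked at px (257,185): knob top at 0.100 m, centre about 1.5 mm from the notch centre, and upright. Next the tweezers. The pad midpoint is about (0.5705,-0.022), matching the geometry's (0.570,-0.0225).

drive_tool --pt "-1 -3 0 0 0 0" --pt "-2.5 -7 0 0 0 0" --pt "-4 -11 0 0 0 0" --pt "-5.2 -14.6 2 0 0 0" --pt "-5.2 -14.6 5 0 0 0" --pt "-5.2 -14.6 7 0 0 0" --pt "-5.2 -14.6 7 0 0 0" --pt "-5.2 -14.6 7 0 0 0" --pt "-5.2 -14.6 7 0 0 0" --gripper 8

```text
t: 8.82
ee_pos: [0.5681, -0.0219, 0.1287]
tool_rot: [[-0.953, -0.302, -0.0], [-0.302, 0.953, 0.0], [0.0, 0.0, -1.0]]
contact_force: [-0.7, 0.1, 0.8]
width: 0.08
grip_force: 0.0
```

```bash
python3 -c "
from m import *
meas('i.png')"
```

```text
8.8167 [ 0.5681 -0.0219  0.1287] [[-0.953, -0.302, -0.0], [-0.302, 0.953, 0.0], [0.0, 0.0, -1.0]] [-0.13  0.11  1.68  0.    1.35 -2.01]
yellow 2762 med [0.4863 0.0999 0.0604] mean [0.4807 0.099  0.0601] rect [0.4784 0.1041] [0.0548 0.0471] 42.8
knobtop 873 med [0.4757 0.1002 0.1001] mean [0.4759 0.0992 0.0997] rect [0.5056 0.0503] [0.0209 0.1371] 31.1
orange 2042 med [0.4765 0.0928 0.0895] mean [0.4765 0.0952 0.086 ] rect [0.4987 0.0473] [0.0275 0.1365] 23.5
flange 448 med [0.4778 0.0911 0.0646] mean [0.4772 0.092  0.0649] rect [0.4759 0.0968] [0.0275 0.0213] 5.6
blue 459 med [ 0.574  -0.0433  0.0684] mean [ 0.5747 -0.0433  0.0679] rect [ 0.5765 -0.0429] [0.04   0.0064] 13.8
blue 433 med [ 0.5628 -0.0021  0.0685] mean [ 0.563  -0.002   0.0685] rect [ 0.5635 -0.0018] [0.0397 0.0066] 22.5
foot 10846 med [ 0.5246 -0.0319  0.0105] mean [ 0.5289 -0.0355  0.0105] rect [ 0.5453 -0.0305] [0.2159 0.0701] 17.9
red 157 med [ 0.6396 -0.0043  0.0489] mean [ 6.396e-01 -2.000e-04  4.890e-02] rect [ 6.399e-01 -1.000e-04] [0.0267 0.0208] 18.7
```

View pics/i.png

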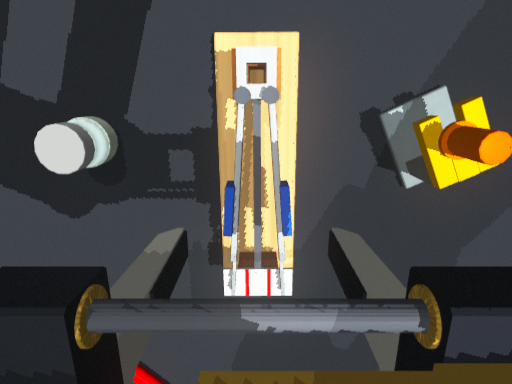

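The pads are at px (230,208) and (285,208), midpoint (0.570,-0.0224), and the tool is aligned with them. I descend and squeeze lightly.

drive_tool --pt "-0.17 -0.1 3 0 0 0" --pt "-0.17 -0.1 5 0 0 0" --pt "-0.17 -0.1 7 0 0 0" --pt "-0.17 -0.1 8.3 0 0 0" --pt "-0.17 -0.1 9 0 0 0" --pt "-0.17 -0.1 9 0 0 0" --pt "-0.17 -0.1 9 0 0 0" --pt "-0.17 -0.1 9 0 0 0"

```text
t: 9.53
ee_pos: [0.5714, -0.0228, 0.0399]
tool_rot: [[-0.953, -0.302, 0.003], [-0.302, 0.953, -0.0], [-0.002, -0.001, -1.0]]
contact_force: [0.0, -0.3, 0.1]
width: 0.0797
grip_force: 0.0
```

drive_tool --pt "0 0 0 0 0 0" --pt "0 0 0 0 0 0" --pt "0 0 0 0 0 0" --pt "0 0 0 0 0 0" --pt "0 0 0 0 0 0" --pt "0 0 0 0 0 0" --pt "0 0 0 0 0 0" --pt "0 0 0 0 0 0" --gripper 4.1 --grip_force 20

```text
t: 10.2
ee_pos: [0.5704, -0.0227, 0.0384]
tool_rot: [[-0.953, -0.301, 0.001], [-0.301, 0.953, 0.0], [-0.001, -0.0, -1.0]]
contact_force: [0.6, 0.2, 1.5]
width: 0.0416
grip_force: 6.3
```

drive_tool --pt "0 0 -0.4 0 0 0" --pt "0 0 -1 0 0 0" --pt "0 0 -2 0 0 0" --pt "0 0 -3 0 0 0" --pt "0 0 -4 0 0 0" --pt "0 0 -5 0 0 0" --pt "0 0 -6 0 0 0" --pt "0 0 -6.8 0 0 0" --pt "0 0 -7 0 0 0" --pt "0 0 -7 0 0 0" --pt "0 0 -7 0 0 0"

```text
t: 11.12
ee_pos: [0.5699, -0.0227, 0.108]
tool_rot: [[-0.953, -0.301, -0.0], [-0.301, 0.953, 0.0], [0.0, 0.0, -1.0]]
contact_force: [-0.4, 0.0, -0.9]
width: 0.0415
grip_force: 6.3
```

drive_tool --pt "0 0 0 0 0 0" --pt "0 0 0 0 0 0" --pt "0 0 0 0 0 0" --pt "0 0 0 0 0 0" --pt "0 0 0 0 0 0" --pt "0 0 0 0 0 0" --gripper 3.75

```text
t: 11.62
ee_pos: [0.57, -0.0227, 0.108]
tool_rot: [[-0.953, -0.301, -0.0], [-0.301, 0.953, 0.0], [0.0, 0.0, -1.0]]
contact_force: [-1.2, 0.2, -1.0]
width: 0.0377
grip_force: 8.0
```

```bash
python3 -c "
from m import *
im,d,p,w,H,S,V=meas('j.png')
s=env.state();print(s['width'],s['grip_force'])"
```

```text
11.6167 [ 0.57   -0.0227  0.108 ] [[-0.953, -0.301, -0.0], [-0.301, 0.953, 0.0], [0.0, 0.0, -1.0]] [-0.13  0.13  1.69 -0.    1.32 -2.01]
yellow 3278 med [0.4864 0.0998 0.0604] mean [0.4808 0.0986 0.06  ] rect [0.4781 0.1042] [0.0549 0.0474] 42.6
knobtop 352 med [0.4796 0.0917 0.098 ] mean [0.4793 0.0921 0.0982] rect [0.5104 0.0535] [0.0189 0.1128] 37.6
orange 1979 med [0.4778 0.0916 0.079 ] mean [0.4773 0.0925 0.0795] rect [0.498  0.0536] [0.0277 0.125 ] 25.4
flange 658 med [0.4776 0.0917 0.0646] mean [0.4769 0.093  0.0649] rect [0.4762 0.097 ] [0.0272 0.0217] 6.9
blue 1127 med [ 0.569  -0.0396  0.138 ] mean [ 0.5694 -0.0394  0.1379] rect [ 0.5667 -0.0396] [0.0495 0.0113] 10.5
blue 978 med [ 0.5614 -0.0098  0.1381] mean [ 0.5617 -0.0099  0.139 ] rect [ 0.5574 -0.0122] [0.0481 0.0105] 24.8
foot 8275 med [ 0.5303 -0.0305  0.0105] mean [ 0.5303 -0.0345  0.0105] rect [ 0.5363 -0.0334] [0.1965 0.0703] 17.9
red 13
0.03805034274507862 7.962078899145126
```

View pics/j.png

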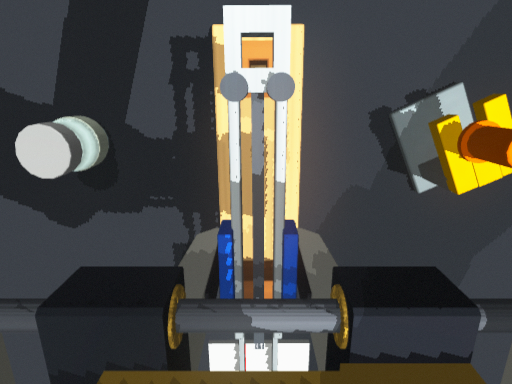

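The tweezers are up and level, with the pads at px (226,260) and (290,260) and a width of 38.0 mm. I'll hold and check the tip gap and level numerically.

drive_tool --pt "0 0 0 0 0 0" --pt "0 0 0 0 0 0" --pt "0 0 0 0 0 0" --pt "0 0 0 0 0 0" --pt "0 0 0 0 0 0" --pt "0 0 0 0 0 0" --pt "0 0 0 0 0 0" --pt "0 0 0 0 0 0" --pt "0 0 0 0 0 0" --pt "0 0 0 0 0 0" --pt "0 0 0 0 0 0" --pt "0 0 0 0 0 0" --pt "0 0 0 0 0 0" --pt "0 0 0 0 0 0" --pt "0 0 0 0 0 0" --pt "0 0 0 0 0 0" --pt "0 0 0 0 0 0" --pt "0 0 0 0 0 0" --pt "0 0 0 0 0 0" --pt "0 0 0 0 0 0"

```text
t: 13.33
ee_pos: [0.57, -0.0227, 0.1081]
tool_rot: [[-0.953, -0.302, -0.0], [-0.302, 0.953, -0.0], [0.0, 0.0, -1.0]]
contact_force: [-0.8, 1.1, 0.3]
width: 0.0377
grip_force: 8.0
```

```bash
python3 -c "
from m import *
im,d,p,w,H,S,V=meas('k.png')
s=env.state();print(s['width'],s['grip_force'])
a=np.radians(17.7);c,sn=np.cos(a),np.sin(a)
q=w-np.array([.5464,-.0302,0]);X=(q[...,0]*c+q[...,1]*sn)*1e3;Y=(-q[...,0]*sn+q[...,1]*c)*1e3;Z=w[...,2]*1e3
t=(abs(X+88)<5)&(abs(Y)<12)&(Z>100);print('tail z',np.median(Z[t]) if t.any() else None)
g=(X>84)&(X<112)&(abs(Y)<30)&(Z>100);print('plate',g.sum(),np.percentile(Z[g],[5,25,50,75,95]).round(1))
for r in range(336,368,4):
    m=(np.abs(Y[r])<32)&(Z[r]>100); i=np.where(m)[0]
    print(r,round(float(np.nanmedian(X[r][i])),1) if len(i) else '',' '.join(f'{Y[r][k]:.0f}/{Z[r][k]:.0f}' for k in i[::2] if abs(Y[r][k])<16))
"
```

```text
13.3333 [ 0.57   -0.0227  0.1081] [[-0.953, -0.302, -0.0], [-0.302, 0.953, -0.0], [0.0, 0.0, -1.0]] [-0.13  0.13  1.69 -0.    1.32 -2.01]
yellow 3276 med [0.4864 0.0998 0.0604] mean [0.4808 0.0986 0.06  ] rect [0.4786 0.1042] [0.0554 0.047 ] 42.6
knobtop 346 med [0.4794 0.0916 0.0982] mean [0.479  0.0924 0.0979] rect [0.4786 0.0932] [0.0197 0.0067] 22.0
orange 1973 med [0.4777 0.0915 0.079 ] mean [0.4773 0.0925 0.0794] rect [0.4759 0.0972] [0.0276 0.0218] 7.4
flange 652 med [0.4775 0.0915 0.0646] mean [0.4769 0.093  0.0648] rect [0.4759 0.0972] [0.0276 0.0218] 7.4
blue 1127 med [ 0.5691 -0.0396  0.1381] mean [ 0.5695 -0.0394  0.138 ] rect [ 0.5663 -0.0397] [0.0491 0.0111] 10.8
blue 968 med [ 0.5617 -0.0098  0.1382] mean [ 0.5618 -0.0099  0.1391] rect [ 0.5572 -0.0123] [0.0479 0.0105] 24.8
foot 8285 med [ 0.5302 -0.0305  0.0105] mean [ 0.5303 -0.0344  0.0105] rect [ 0.5363 -0.0334] [0.1966 0.0702] 18.0
red 13
0.037786701739654045 7.962204068899155
tail z 127.41708151136471
plate 2623 [117.2 117.9 118.3 118.7 125.9]
336 -4.6 -13/131 -12/132 -11/131 -10/132 -9/131 -9/120 -2/118 -1/118 0
[... 667 characters left out ...]
/124 -8/117 -7/118 -5/117 -4/119 -3/117 -2/118 -1/118 1/119 2/119 3/118 4/119 5/119 7/118 7/125 9/127 10/127 12/117 13/118 14/117 15/117
356 11.4 -15/118 -14/118 -13/117 -11/126 -10/126 -9/124 -8/119 -7/118 -5/119 -4/118 -3/118 -2/117 -1/117 1/118 2/118 3/118 4/118 6/118 7/118 7/127 9/126 10/126 11/119 13/119 14/118 15/118
360 12.4 -15/117 -14/119 -13/118 -11/127 -10/126 -9/125 -8/119 -7/117 -5/118 -4/118 -3/118 -2/118 -1/118 1/118 2/118 3/119 4/120 5/118 7/119 7/126 9/126 10/126 11/119 13/118 14/118 15/118
364 12.4 -15/119 -14/118 -13/118 -11/126 -10/126 -9/125 -8/118 -7/118 -5/118 -4/119 -3/118 -2/119 -1/119 1/118 2/118 3/118 4/118 6/118 7/118 8/126 9/126 10/127 12/118 13/119 14/118 15/118
```

Tip faces sit at about -8.7 and +7.3 mm, a gap of about 16 mm. The tweezers are level, 70 mm above their place, and held steady for 1.7 s. I hand the job in.

```bash
python3 -c "
from station import env
print(env.finish_job())"
```

```text
the job is handed in; nothing more can be done
None
```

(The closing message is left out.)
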